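# Load a sample vial into a bench photometer

## Task

Get the photometer ready to measure: press its blue thumb latch so that the sprung lid pops open, stand the white-capped vial in the measuring well, push it fully home past the side clip and let go of it, then swing the lid over and push it shut until the latch snaps and holds it. The photometer is delicate and its height is adjustable, so feel for each stop and press gently (no more than about 30 N on it), and leave the black-capped vial standing where it is.

Things in the scene. Friction and masses are not known exactly. Their poses are not given: they have to be found in the camera images.
- photometer: Bench photometer, light grey with dark core, 176 (x) x 130 (y) mm, fixed. Origin at its feet below the well's axis; +x to its back, z up. It stands on screw-out levelling feet, and it and its three points here are measured at the feet, as if screwed right in: the WHOLE housing (deck, latch, well, lid) really stands 0 to 18 mm higher, so find it by touch. Deck 105 mm over the origin.
- thumb_pad (a point): centre of the top of the blue ribbed thumb pad, 24 (x) x 36 (y) mm, 63 mm in front of the well's axis, 4 mm over the deck (really 0 to 18 mm higher). It is pressed straight down and tilts down at its front. A steel hook stands 17 to 29 mm behind the pad's centre, next to the lid, 24 mm over the deck; keep off it.
- well_mouth (a point): centre of the mouth of the measuring well below the lid, at deck height (really 0 to 18 mm higher). Round hole 28 mm wide, 20 mm deep to a soft pad (about 5 N per mm). A rounded spring clip in its left wall, 6 to 12 mm down, must be pushed aside by the vial (about 3 to 6 N downward); a vial merely dropped in stays about 12 mm too high.
- lid_hinge (a point): middle of the lid's hinge, 42 mm behind the well's axis, 6 mm over the deck (really 0 to 18 mm higher); the lid turns about y. Lid: dark hollow shield; shut it reaches from 76 mm in front of the hinge to 4 mm behind, is 60 mm wide, and its flat top is 37 mm over the hinge. Push it on the three ribs across its top, 54 to 66 mm in front of the hinge.
- lid (a joint): lid angle in rad: 0.01 to 0.03 shut and latched, 1.65 fully open (a little past upright, its top face to the back). A spring opens it unless latched (about 3 N at the front edge). Pushed down, a bar at its front cams the hook aside from 0.13 rad on (about 7 to 18 N on the ribs), the force drops as it snaps under at 0.015, then a rubber seal pushes back down to the stop at -0.07.
- latch (a joint): turn of the thumb latch in rad: 0 up (hooked), 0.10 to 0.17 frees the lid (pad about 3 mm down), 0.42 at its stop (about 8 mm down). A spring returns it; pressing takes about 2 N at first, 3 to 4 N where the lid is freed, 6 to 7 N just before the stop.
- sample_centre (a point): the white-capped sample vial, round, 25 mm in diameter, 53 mm tall, about 25 g, standing loose; the point is its centre, 26.5 mm above its underside; z is its axis. The straight glass body reaches from the underside up to 48 mm, the cap is 22 mm wide. Fully home in the well its upper 33 mm stand over the deck, so hold it high: fingertips at least 25 mm above its underside.
- blank_centre (a point): the black-capped vial, same size, standing loose; the point is its centre. Leave it where it is.
Not all that is in view belongs to the job. Leave any yellow look-alike of the part that bears sample_centre alone.

How it is judged:
On the way, in this order (a step that is already met when the one before it is completed fails the run):
1. the latch is pressed and the lid has popped wide open (value of joint lid above 1.4 rad), for 0.2 s.
2. with the lid open, the white-capped vial stands released in the well, pushed home (horizontal distance between sample_centre and photometer below 0.005 m and z of sample_centre in the frame of housing below 0.114 m and angle between sample_centre's own z axis and vertical below 0.12 rad and contact force between the fingers and sample_vial below 0.05 N and value of joint lid above 1.2 rad), for 0.2 s.
At the end, for the whole second after the job is handed in: Lid shut, held by the latch alone (lid below 0.04 rad, latch back below 0.06); white-capped vial in the well, within 5 mm of its axis, within 0.12 rad of upright, at most 2.5 mm above fully home (its centre 6.5 mm over the deck); black-capped vial upright within 20 mm of its start (value of joint lid below 0.04 rad and value of joint latch below 0.06 rad and horizontal distance between sample_centre and photometer below 0.005 m and z of sample_centre in the frame of housing below 0.114 m and angle between each of sample_centre, blank_centre's own z axis and vertical below 0.12 rad and distance of blank_centre from where it was at the start of the episode below 0.02 m); the robot touches nothing.
It fails at once if the fingers press or push the photometer (latch, lid or housing) with more than 35 N (contact force between the fingers and photometer above 35 N).
It fails at once if the vial is rammed into the photometer with more than 35 N (contact force between sample_vial and photometer above 35 N).
It fails at once if the black-capped vial is moved 30 mm or knocked over (distance of blank_centre from where it was at the start of the episode above 0.03 m or angle between blank_centre's own z axis and vertical above 0.5 rad).
It also fails if it takes over 72 s, if anything falls off the work surface, if the arm or the gripper's body presses on something with over 40 N, if the wrist force passes 120 N, or if a joint passes its speed limit or range.

## Robot

A 6-joint arm with a two-finger parallel gripper is mounted at the origin on the work surface; the furniture and walls round the work are solid. World frame = base frame: x ahead of the robot, y to its left, z up, the work surface at z = 0. Lengths are in m, angles in rad, forces in N, time in s.
With the tool pointing down it reaches from about 0.375 to 0.9 m from the base axis. Payload 3.1 kg.
Tool frame: the origin (TCP) lies on the centre line of the jaws, within the pads' length; the fingertips stand manip.tcp_to_tips ahead of it and the grasp point (between the pads) lies 5 mm behind it (manip.tcp_to_tips is the distance from the TCP to the fingertips, in m); z points along the fingers, x is the direction in which the jaws open and shut, and the axes are right-handed (so a half turn about z gives the same grasp; the last joint's range is limited). The gripper opens to 87 mm and grips with 3 to 60 N. Pads are 19 mm wide; open, the fingers measure 117 mm over their backs; the gripper's body (75 mm by 190 mm) begins 51 mm behind the grasp point.
Start: joints at [-1.337, 0.527, 1.433, -0, 1.181, -0.178], TCP at [0.25, -0.573, 0.197] pointing down, gripper open.
Joint ranges: [-3.08, 3.08], [-0.75, 2.2], [0.22, 2.44], [-1.43, 4.57], [0, 2.65], [-2.85, 2.85]. Speed limits (rad/s): [2.79, 2.79, 3.14, 3.14, 3.14, 3.14].

## Interface

Orientations are given as a unit quaternion [x, y, z, w].
In Python, from station import manip, vision, ticket, nets gives the robot as it stands. Calls block until the motion is done:
- manip.move_to(position, orientation): joint-space move of the TCP to a pose.
- manip.move_l(position, velocity=0.15, attitude=None, stop_force=None): straight line of the TCP; attitude=None keeps the orientation; velocity is the mean speed in m/s. With stop_force (N) it stops when the force on the tool has changed by that much, and returns True; else False.
- manip.set_joints(angles): joint-space move.
- manip.gripper_open() and manip.close_gripper(): open the fingers fully, or close them until they stop; the grip force is fixed at half the most.
- manip.pause(seconds).
- manip.solve_ik(position, orientation): joint angles nearest the present ones, or None.
- manip.read_state(): the state.
- vision.capture(name): name is "side" or "top"; returns (picture, depth): 480x640x3 uint8, red, green, blue; 480x640 float32, m along the optical axis (not along the pixel's ray), 0 where there is no reading.
- vision.camera_params(name): a dict with "fx", "fy", "cx", "cy" (pixels), "k1" (the pictures are not rectified: a ray, as slopes to the right and down, at radius r is drawn at 1 + k1 r^2 times it, then the intrinsics apply), "R" (3x3) and "t" (3): a world point X has camera coordinates R X + t. Camera axes: x right, y down, z forward; pixel columns grow to the right and rows downward; lengths in m; the calibration is good to about 2 mm. A picture is of the moment at which its call begins. camera_params takes no time and is no camera call.
A pose or a line that the arm cannot do raises manip.MotionError and nothing moves.
- ticket.job_done(): hands the job in, once; it reports no verdict.
Trained networks look in the newest picture that a camera, given by its name, has taken for a name from the list of things; names that differ only in an ending like _2 or _b are one class to them, and where a whole thing is asked for, a point or a joint stands for the part that bears it (a point fixed in the world has none). Each returns a list of dicts, best first, with "conf" (0 to 1); they miss things now and then, are a little off and sometimes report something else, mostly with a low value. They report only what shows in the picture. A call takes as long as a camera call. They do not tell look-alikes from the thing itself.
- nets.silhouettes(camera, target): "region" (480x640 bool, what is visible of it) and "xy" ([column, row] in pixels, amid what is visible of it).
- nets.landmark_of(camera, target): "xy" ([column, row] in pixels: a listed point, or the origin of a listed thing).
The state is a dict: "time_s": time; "joints": joint angles; "joint_velocities": joint speeds; "tau": joint torques, N m; "position": TCP position; "eef_rot": TCP orientation; "wrist_force": force on the tool from outside, world axes, zero at the start; "torque": the same for the moment, N m; "finger_gap": opening from 0.0 (shut) to 1.0 (fully open).
Only numpy, scipy, OpenCV 4.12 (cv2) and the standard library are available. Lean on these libraries where they do the work, as an engineer would, in place of code of your own. Each camera call takes 0.05 s, during which the arm holds its last target.

## Working session

There is one attempt and no reset: what is moved stays moved. The work goes in short steps, each a Python script; the robot and the scene stay as the last script left them, time stands still between calls to the robot, and variables do not carry over. Pictures are saved under pics/ and viewed, and the job is handed in when it is done.

```bash
ls; mkdir -p pics; cat > h.py <<'E'
import numpy as np, cv2
from station import manip, vision, ticket, nets
def ray(cam,xy):
    p=vision.camera_params(cam);R=np.array(p["R"]);t=np.array(p["t"])
    d=np.array([(xy[0]-p["cx"])/p["fx"],(xy[1]-p["cy"])/p["fy"]]);u=d.copy()
    for _ in range(20): u=d/(1+p["k1"]*(u@u))
    v=R.T@np.array([u[0],u[1],1.]);return -R.T@t,v   # depth-scaled dir
def atz(cam,xy,z):
    o,v=ray(cam,xy);return o+v*(z-o[2])/v[2]
def tri(a,xa,b,xb):
    o1,v1=ray(a,xa);o2,v2=ray(b,xb)
    A=np.array([v1,-v2]).T;s=np.linalg.lstsq(A,o2-o1,rcond=None)[0]
    p,q=o1+s[0]*v1,o2+s[1]*v2;return (p+q)/2,np.linalg.norm(p-q)
def proj(cam,X):
    p=vision.camera_params(cam);c=np.array(p["R"])@np.array(X)+np.array(p["t"]);u=c[:2]/c[2]
    u=u*(1+p["k1"]*(u@u));return [p["fx"]*u[0]+p["cx"],p["fy"]*u[1]+p["cy"]]
def save(im,n): cv2.imwrite(f"pics/{n}.png",im[:,:,::-1])
E
python3 - <<'E'
from h import *
np.set_printoptions(precision=4,suppress=True)
for c in("side","top"):
    im,d=vision.capture(c);save(im,c+"0");np.save(c+"0d.npy",d);np.save(c+"0.npy",im)
    p=vision.camera_params(c);print(c,p["fx"],p["k1"],-np.array(p["R"]).T@np.array(p["t"]))
    for n in["photometer","thumb_pad","well_mouth","lid_hinge","sample_centre","blank_centre"]:
        print(n,[(np.round(r["xy"]),round(r["conf"],2)) for r in nets.landmark_of(c,n)])
    for n in["sample_centre","blank_centre","photometer","lid"]:
        print("sil",n,[(np.round(r["xy"]),round(r["conf"],2),int(r["region"].sum())) for r in nets.silhouettes(c,n)])
print(manip.read_state(),manip.tcp_to_tips)
E
```

```text
pics
side 569.8430720564594 -0.06843624541575903 [0.3634 1.354  0.8834]
photometer [(array([290., 210.]), 0.69)]
thumb_pad [(array([302., 185.]), 0.88), (array([273., 312.]), 0.41)]
well_mouth [(array([284., 183.]), 0.95)]
lid_hinge [(array([270., 175.]), 0.61)]
sample_centre [(array([348., 393.]), 0.79), (array([264., 281.]), 0.73)]
blank_centre []
sil sample_centre [(array([348., 394.]), 0.72, 323), (array([263., 280.]), 0.67, 202)]
sil blank_centre [(array([272., 312.]), 0.5, 225)]
sil photometer [(array([294., 193.]), 0.57, 3577)]
sil lid [(array([278., 167.]), 0.62, 718)]
top 523.856477135388 -0.1254152181448599 [0.1278 0.1939 1.6166]
photometer [(array([407., 221.]), 0.61)]
thumb_pad [(array([408., 232.]), 0.92)]
well_mouth [(array([416., 213.]), 0.57)]
lid_hinge [(array([419., 202.]), 0.72)]
sample_centre [(array([186., 268.]), 0.45), (array([299., 209.]), 0.38)]
blank_centre []
sil sample_centre [(array([185., 271.]), 0.4, 86)]
sil blank_centre [(array([266., 220.]), 0.59, 71)]
sil photometer [(array([409., 228.]), 0.84, 2890)]
sil lid [(array([416., 209.]), 0.59, 610)]
{'time_s': 1.1, 'joints': array([-1.3375,  0.5275,  1.4327,  0.    ,  1.1814, -0.1785]), 'joint_velocities': array([ 0.0012, -0.0002, -0.0004, -0.0019,  0.    ,  0.0003]), 'tau': array([ -0.0003, -44.003 , -17.6987,   0.0635,   0.0506,  -0.    ]), 'position': array([ 0.2502, -0.5727,  0.1973]), 'eef_rot': array([ 0.8367, -0.5476,  0.    , -0.    ]), 'wrist_force': array([ 1.0766, -0.0826, -0.1021]), 'torque': array([-0.0616, -0.0095, -0.0302]), 'finger_gap': 0.998248074317625} 0.014
```

View pics/side0.png

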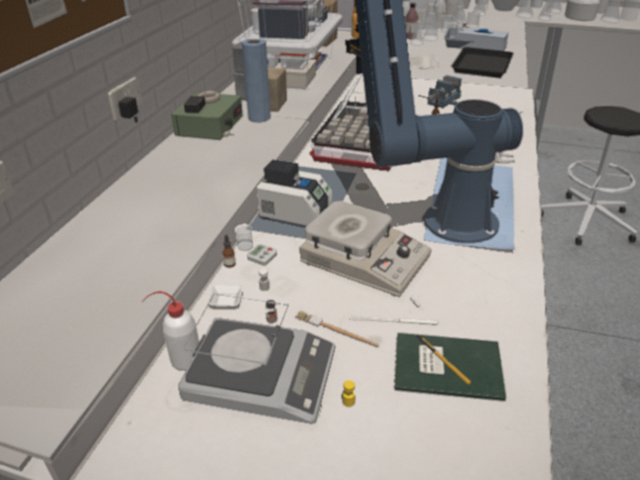

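View pics/top0.png

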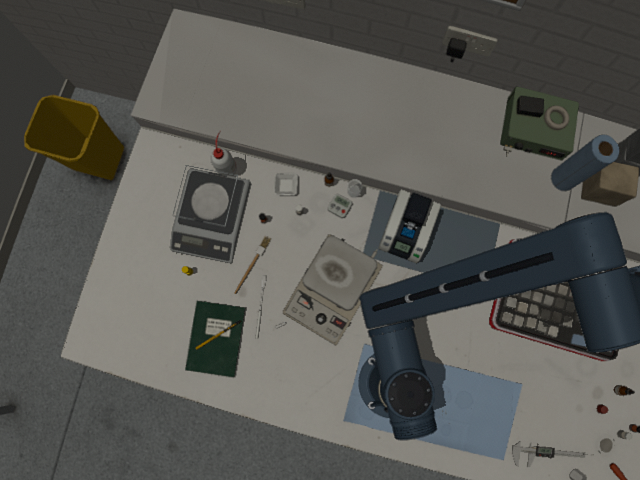

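```bash
python3 - <<'E'
from h import *
np.set_printoptions(precision=4,suppress=True)
for n,a,b in[("pad",(302,185),(408,232)),("well",(284,183),(416,213)),("hinge",(270,175),(419,202)),("phot",(290,210),(407,221)),("s348",(348,393),(186,268)),("s264",(264,281),(299,209)),("bl",(272,312),(266,220)),("x",(348,393),(299,209)),("x2",(264,281),(186,268))]: print(n,*tri("side",a,"top",b))
s=np.load("side0.npy");t=np.load("top0.npy")
a=cv2.resize(s[250:430,230:390],None,fx=3,fy=3,interpolation=cv2.INTER_CUBIC)
b=cv2.resize(t[190:290,160:320],None,fx=4,fy=4,interpolation=cv2.INTER_CUBIC)
c=cv2.resize(s[120:270,210:360],None,fx=4,fy=4,interpolation=cv2.INTER_CUBIC)
d=cv2.resize(t[170:300,340:480],None,fx=4,fy=4,interpolation=cv2.INTER_CUBIC)
for n,i in zip("abcd",(a,b,c,d)): save(i,"crop_"+n)
E
```

```text
pad [ 0.4462 -0.0381  0.1015] 0.0026836663659694235
well [ 0.5023 -0.064   0.0945] 0.004668984593209618
hinge [ 0.5364 -0.0705  0.1154] 0.005995762630985109
phot [ 0.4914 -0.048   0.0153] 0.012953071276485305
s348 [0.3348 0.6357 0.031 ] 0.005621997634503736
s264 [0.5283 0.2909 0.0237] 0.0038377846224239083
bl [0.497  0.3942 0.0164] 0.003110358735929807
x [ 0.4541  0.3471 -0.231 ] 0.28567507068838294
x2 [0.3959 0.5814 0.2486] 0.1728390194999874
```

View pics/crop_a.png

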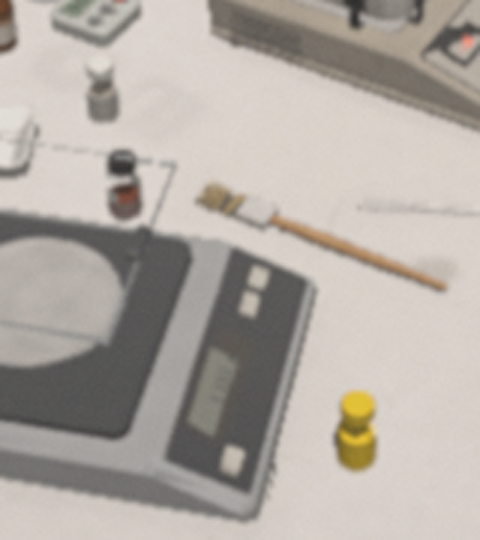

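View pics/crop_b.png

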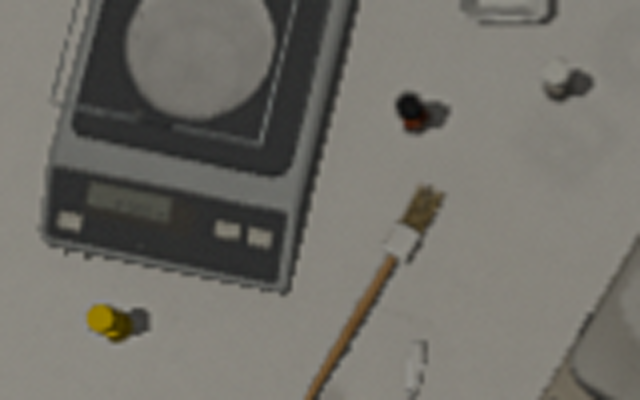

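View pics/crop_c.png

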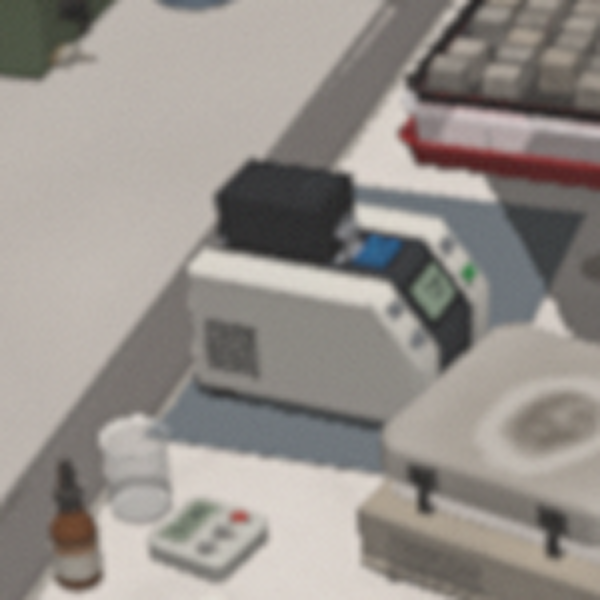

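View pics/crop_d.png

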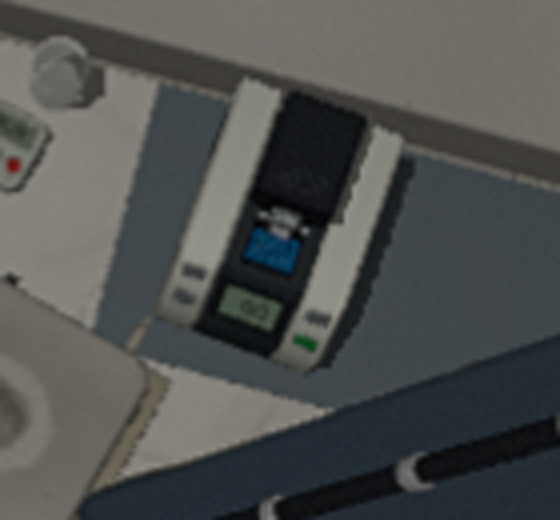

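Candidates for the white-capped vial: grey body with a white cap at side (264,281) / top (301,210). The yellow look-alike is at side (348,393) / top (186,270), and the black-capped one at side (272,312) / top (265,218). The crops clearly confirm the first. Next I refine the poses with depth.

```bash
cat >> h.py <<'E'
def cloud(cam,d,box=None):
    p=vision.camera_params(cam);R=np.array(p["R"]);t=np.array(p["t"])
    K=np.array([[p["fx"],0,p["cx"]],[0,p["fy"],p["cy"]],[0,0,1.]])
    c0,r0,c1,r1=box or (0,0,640,480)
    u,v=np.meshgrid(np.arange(c0,c1),np.arange(r0,r1))
    q=cv2.undistortPoints(np.stack([u,v],-1).reshape(-1,1,2).astype(float),K,np.array([p["k1"],0,0,0,0.]))[:,0]
    z=d[r0:r1,c0:c1].reshape(-1)
    X=(np.c_[q*z[:,None],z]-t)@R
    X[z==0]=np.nan
    return X.reshape(r1-r0,c1-c0,3)
E
python3 - <<'E'
from h import *
np.set_printoptions(precision=4,suppress=True)
for c in("top","side"):
    d=np.load(c+"0d.npy");im=np.load(c+"0.npy").astype(int);X=cloud(c,d)
    # heights histogram near photometer
    m=(np.hypot(X[...,0]-.49,X[...,1]+.055)<.14)
    z=X[...,2][m];h,e=np.histogram(z,bins=np.arange(-.02,.2,.01));print(c,dict(zip(np.round(e[:-1],2),h)))
    top=m&(X[...,2]>.135)&(X[...,2]<.19)
    print("lidtop",np.median(X[top],0),top.sum(), cv2.minAreaRect((X[top][:,:2]*1000).astype(np.float32)))
    bl=m&(im[...,2]>im[...,0]+50)&(X[...,2]>.08);print("blue",bl.sum(),X[bl].mean(0))
    white=m&(X[...,2]>.085)&(X[...,2]<.14);print("deck",np.median(X[white][:,2]),cv2.minAreaRect((X[white|top][:,:2]*1000).astype(np.float32)))
    allm=m&(X[...,2]>.03);print("all",cv2.minAreaRect((X[allm][:,:2]*1000).astype(np.float32)))
    for n,p in(("s",(.528,.291)),("b",(.497,.394))):
        k=(np.hypot(X[...,0]-p[0],X[...,1]-p[1])<.03)&(X[...,2]>.012);print(n,k.sum(),X[k].mean(0),X[k].max(0),X[k].min(0))
    k=(np.hypot(X[...,0]-.5,X[...,1]-.2)<.25)&(X[...,2]<.012);print("table",np.median(X[k][:,2]))
E
```

```text
top {np.float64(-0.02): np.int64(2), np.float64(-0.01): np.int64(659), np.float64(0.0): np.int64(1838), np.float64(0.01): np.int64(91), np.float64(0.02): np.int64(72), np.float64(0.03): np.int64(59), np.float64(0.04): np.int64(84), np.float64(0.05): np.int64(81), np.float64(0.06): np.int64(181), np.float64(0.07): np.int64(176), np.float64(0.08): np.int64(322), np.float64(0.09): np.int64(911), np.float64(0.1): np.int64(1163), np.float64(0.11): np.int64(391), np.float64(0.12): np.int64(43), np.float64(0.13): np.int64(28), np.float64(0.14): np.int64(206), np.float64(0.15): np.int64(365), np.float64(0.16): np.int64(4), np.float64(0.17): np.int64(0), np.float64(0.18): np.int64(0)}
lidtop [ 0.5051 -0.0583  0.151 ] 589 ((505.7410888671875, -58.99885177612305), (61.72429656982422, 91.38552856445312), 68.4274673461914)
blue 90 [ 0.4419 -0.0354  0.1119]
deck 0.10350922642936798 ((510.9443054199219, -55.4517822265625), (218.28936767578125, 239.71923828125), 69.87886047363281)
all ((502.3372802734375, -57.91398620605469), (219.00650024414062, 254.17788696289062), 73.9964599609375)
s 67 [0.5255 0
[... 732 characters left out ...]
64(0.15): np.int64(277), np.float64(0.16): np.int64(0), np.float64(0.17): np.int64(0), np.float64(0.18): np.int64(0)}
lidtop [ 0.506  -0.0451  0.1509] 480 ((504.1183166503906, -57.40509033203125), (74.34425354003906, 89.57241821289062), 67.99037170410156)
blue 58 [ 0.4414 -0.0326  0.1133]
deck 0.10431126253407572 ((518.6773681640625, -39.85467529296875), (198.7347412109375, 242.33358764648438), 62.94828796386719)
all ((511.24334716796875, -36.99607849121094), (199.36441040039062, 257.7442321777344), 63.56607437133789)
s 167 [0.5268 0.2967 0.0351] [0.5383 0.3072 0.0576] [0.5158 0.279  0.0121]
b 185 [0.4995 0.4087 0.0333] [0.5126 0.4198 0.0591] [0.488  0.3919 0.0122]
table 0.002154900298297485
```

```bash
cat >> h.py <<'E'
from scipy.spatial.transform import Rotation as Ro
PSI=np.deg2rad(-21.6); DX=np.array([np.cos(PSI),np.sin(PSI),0]); DY=np.array([-np.sin(PSI),np.cos(PSI),0])
WELL=np.array([.4998,-.0567,0]); PAD=WELL-.063*DX
TIP=.014
def q(a):
    c,s=np.cos(a),np.sin(a)
    return Ro.from_matrix(np.array([[c,s,0],[s,-c,0],[0,0,-1.]])).as_quat()
QA=q(PSI+np.pi/2);QB=q(PSI-np.pi/2)
def st():
    s=manip.read_state();print("t%.2f"%s["time_s"],"p",np.round(s["position"],4),"F",np.round(s["wrist_force"],2),"gap%.3f"%s["finger_gap"]);return s
E
python3 - <<'E'
from h import *
np.set_printoptions(precision=3,suppress=True)
for n,Q in(("A",QA),("B",QB),("0",q(PSI)),("pi",q(PSI+np.pi))):
    print(n,[manip.solve_ik(p,Q) for p in([*PAD[:2],.2],[*WELL[:2],.2],[.5275,.2925,.1])])
E
```

```text
A [array([-0.329,  0.279,  1.867, -0.   ,  0.996, -1.523]), array([-0.335,  0.36 ,  1.73 , -0.   ,  1.051, -1.529]), array([ 0.321,  0.621,  1.575, -0.   ,  0.946, -0.873])]
B [array([-0.329,  0.279,  1.867, -0.   ,  0.996,  1.618]), array([-0.335,  0.36 ,  1.73 , -0.   ,  1.051,  1.612]), array([ 0.321,  0.621,  1.575, -0.   ,  0.946,  2.269])]
0 [array([-0.329,  0.279,  1.867, -0.   ,  0.996,  0.048]), array([-0.335,  0.36 ,  1.73 , -0.   ,  1.051,  0.042]), array([ 0.321,  0.621,  1.575, -0.   ,  0.946,  0.698])]
pi [None, None, array([ 0.321,  0.621,  1.575, -0.   ,  0.946, -2.443])]
```

```bash
python3 - <<'E'
from h import *
manip.close_gripper();st()
P=PAD-.001*DX
manip.move_to([*P[:2],.18],QA);st()
r=manip.move_l([*P[:2],.100],velocity=.04,stop_force=2.0);s=st();print(r,"tip",s["position"][2]-TIP)
E
```

```text
t2.62 p [ 0.2502 -0.5727  0.1973] F [-0.89  0.26 -0.77] gap0.007
t4.68 p [ 0.4409 -0.0339  0.1801] F [-0.8  -0.82  1.09] gap0.004
t6.83 p [ 0.4404 -0.0332  0.1002] F [0.2  0.14 0.23] gap0.005
False tip 0.08616495973509548
```

```bash
python3 - <<'E'
from h import *
st()
for c,b in(("side",(200,90,380,270)),("top",(340,150,500,310))):
    im,d=vision.capture(c);save(im,c+"1");save(cv2.resize(im[b[1]:b[3],b[0]:b[2]],None,fx=3.3,fy=3.3,interpolation=cv2.INTER_CUBIC),c+"1c")
E
```

```text
t6.83 p [ 0.4404 -0.0332  0.1002] F [0.2  0.14 0.23] gap0.005
```

View pics/side1c.png

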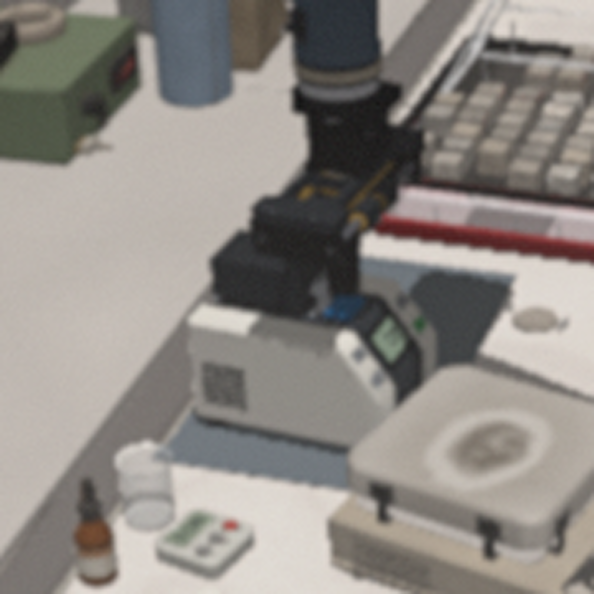

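View pics/top1.png

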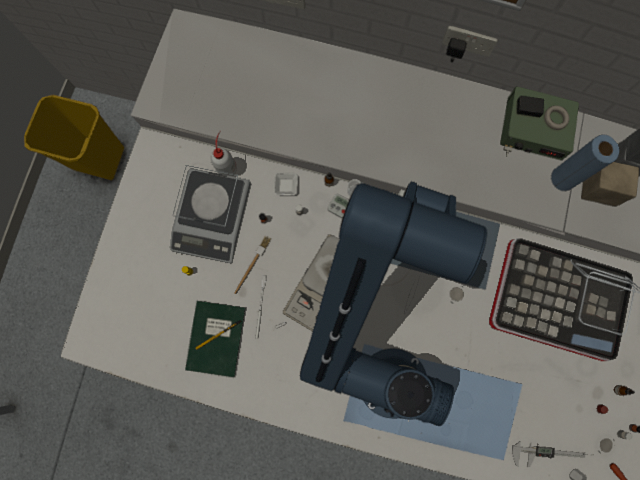

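```bash
python3 - <<'E'
from h import *
np.set_printoptions(precision=4,suppress=True)
for z in(.086,.1,.115,.15): print(z,proj("side",[.4404,-.0332,z]),proj("top",[.4404,-.0332,z]))
im,d=vision.capture("side");X=cloud("side",d)
for r in range(150,196,3): print(r,[tuple(np.round(X[r,c]*1000).astype(int)) for c in(296,301,305,309)],im[r,305])
c0=cv2.resize(im[140:210,260:345],None,fx=8,fy=8,interpolation=cv2.INTER_CUBIC);save(c0,"side2c")
E
```

```text
0.086 [np.float64(304.59700842664245), np.float64(190.8031956606684)] [np.float64(405.65393606856935), np.float64(234.4718237453428)]
0.1 [np.float64(304.4703894808005), np.float64(186.43720292767662)] [np.float64(406.33729159613415), np.float64(233.53445115111415)]
0.115 [np.float64(304.33336651855245), np.float64(181.7116702550301)] [np.float64(407.08286820111715), np.float64(232.51157791029974)]
0.15 [np.float64(304.0080760488281), np.float64(170.4900058575221)] [np.float64(408.8787046119252), np.float64(230.04718299250868)]
150 [(np.int64(459), np.int64(-12), np.int64(222)), (np.int64(443), np.int64(29), np.int64(242)), (np.int64(434), np.int64(11), np.int64(233)), (np.int64(424), np.int64(-11), np.int64(223))] [46 46 46]
153 [(np.int64(455), np.int64(45), np.int64(241)), (np.int64(442), np.int64(44), np.int64(241)), (np.int64(434), np.int64(5), np.int64(222)), (np.int64(424), np.int64(2), np.int64(220))] [57 52 45]
156 [(np.int64(454), np.int64(60), np.int64(240)), (np.int64(442), np.int64(57), np.int64(239)), (np.int64(435), np.int64(5), np.int64(213)), (np.int64(424), np.int64
[... 1965 characters left out ...]
38), np.int64(-15), np.int64(111)), (np.int64(427), np.int64(-15), np.int64(111))] [41 56 72]
189 [(np.int64(462), np.int64(-7), np.int64(107)), (np.int64(449), np.int64(-6), np.int64(107)), (np.int64(437), np.int64(-3), np.int64(109)), (np.int64(427), np.int64(-4), np.int64(109))] [104 102 100]
192 [(np.int64(461), np.int64(13), np.int64(109)), (np.int64(447), np.int64(20), np.int64(113)), (np.int64(437), np.int64(16), np.int64(111)), (np.int64(426), np.int64(3), np.int64(103))] [224 218 209]
195 [(np.int64(461), np.int64(24), np.int64(106)), (np.int64(447), np.int64(33), np.int64(111)), (np.int64(437), np.int64(20), np.int64(103)), (np.int64(426), np.int64(12), np.int64(99))] [218 214 204]
```

View pics/side2c.png

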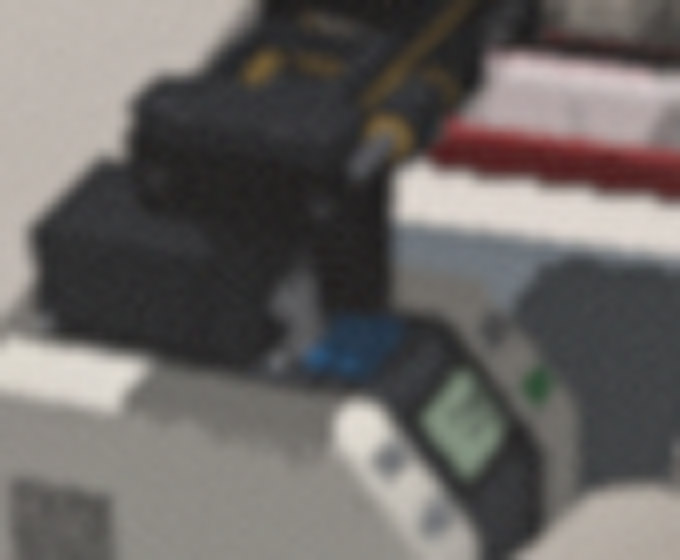

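```bash
python3 - <<'E'
from h import *
np.set_printoptions(precision=4,suppress=True)
s=st();print(s["joints"],s["tau"],s["joint_velocities"])
for z in(.1,.12,.14,.16,.18): print(z,manip.solve_ik([.4404,-.0332,z],QA))
im,d=vision.capture("side");X=cloud("side",d)
im0=cv2.imread("pics/side1.png")[:,:,::-1].astype(int)
print(abs(im0-im).mean(), abs(im0-im)[90:200,280:330].mean()); st()
a=np.where(np.isfinite(X[...,2]) )
# finger column profile
for r in range(160,185): print(r,np.round(X[r,300:308,2]*1000).astype(int),np.round(X[r,300:308,1]*1000).astype(int))
E
```

```text
t6.98 p [ 0.4404 -0.0332  0.1001] F [-0.25  0.16  0.21] gap0.003
[-0.3293  0.4553  1.9763 -0.      0.7097 -1.523 ] [ -0.0002 -32.2828  -9.3123  -0.0218   0.0774  -0.    ] [-0.0026  0.0006 -0.0004 -0.0009  0.0005  0.0001]
0.1 [-0.3293  0.4556  1.9761 -0.      0.7098 -1.5231]
0.12 [-0.3293  0.4163  1.9583 -0.      0.767  -1.5231]
0.14 [-0.3293  0.3788  1.9386 -0.      0.8243 -1.5231]
0.16 [-0.3293  0.343   1.9171 -0.      0.8815 -1.5231]
0.18 [-0.3293  0.3092  1.8939 -0.      0.9385 -1.5231]
1.1219791666666667 1.5294545454545454
t7.03 p [ 0.4404 -0.0331  0.1001] F [-0.27  0.99 -0.23] gap0.003
160 [233 231 228 227 213 217 212 211] [67 64 58 56 29 36 27 25]
161 [228 231 227 224 212 215 212 179] [ 63  69  62  55  31  38  32 -32]
162 [229 229 223 223 212 210 180 177] [ 71  72  60  58  38  34 -25 -31]
163 [222 223 222 219 212 182 179 173] [ 62  66  63  56  44 -15 -21 -32]
164 [214 217 218 216 178 179 175 171] [ 52  59  60  57 -17 -16 -22 -31]
165 [211 218 219 215 175 178 175 165] [ 53  66  68  59 -17 -12 -18 -36]
166 [211 213 212 212 174 174 172 165] [ 58  62  60  59 -13 -13 -18 -30]
167 [2
[... 589 characters left out ...]
4 141 143 142 137] [-22 -27 -24 -19 -25 -20 -23 -31]
176 [138 138 137 135 138 142 142 134] [-24 -24 -25 -30 -23 -17 -16 -31]
177 [133 133 132 134 133 134 138 134] [-28 -28 -29 -26 -27 -26 -18 -26]
178 [131 127 129 132 132 135 134 126] [-26 -33 -28 -24 -24 -17 -19 -35]
179 [108 108 112 130 128 130 131 104] [-62 -62 -54 -22 -25 -21 -20 -68]
180 [107 109 112 113 114 113 114 113] [-58 -54 -49 -46 -45 -47 -46 -46]
181 [108 109 113 111 113 109 110 115] [-49 -48 -40 -44 -40 -48 -46 -38]
182 [114 115 112 114 112 114 118 113] [-33 -32 -37 -34 -38 -33 -27 -35]
183 [113 115 114 116 115 114 112 112] [-29 -26 -27 -25 -26 -29 -31 -32]
184 [114 115 111 114 112 112 113 112] [-23 -20 -28 -23 -26 -25 -25 -25]
```

```bash
python3 - <<'E'
from h import *
P=PAD-.001*DX
r=manip.move_l([*P[:2],.070],velocity=.03,stop_force=2.0);s=st();print(r)
im,d=vision.capture("side");X=cloud("side",d)
for r in range(174,192): print(r,np.round(X[r,300:308,2]*1000).astype(int),np.round(X[r,300:308,1]*1000).astype(int))
save(cv2.resize(im[120:210,250:345],None,fx=7,fy=7,interpolation=cv2.INTER_CUBIC),"side3c")
E
```

```text
t7.62 p [ 0.4399 -0.033   0.0851] F [ 1.21 -1.09  0.85] gap0.008
True
174 [186 189 189 190 145 147 146 141] [ 55  60  60  62 -22 -18 -21 -30]
175 [186 184 184 185 142 146 140 135] [ 59  56  55  58 -21 -14 -25 -36]
176 [140 184 182 137 136 138 139 134] [-21  62  57 -25 -28 -24 -23 -32]
177 [132 134 132 137 136 137 136 131] [-29 -26 -30 -20 -22 -20 -22 -30]
178 [127 132 133 131 129 133 131 128] [-32 -23 -21 -25 -29 -21 -25 -30]
179 [126 126 129 130 128 131 131 127] [-29 -29 -23 -21 -25 -19 -20 -28]
180 [124 127 126 126 126 127 127 127] [-26 -22 -23 -23 -23 -21 -21 -21]
181 [120 119 124 125 124 124 123 120] [-29 -30 -21 -19 -20 -21 -22 -29]
182 [116 119 119 115 121 121 120 118] [-30 -24 -24 -31 -21 -20 -22 -27]
183 [115 118 117 113 114 117 118 116] [-26 -20 -23 -29 -28 -22 -20 -24]
184 [112 113 115 108 112 110 114 111] [-25 -24 -21 -32 -25 -29 -22 -26]
185 [                 111                  111                  109
                  114                  110                  110
                  110 -9223372036854775808] [                 -22                  -23                  -25
                  -16                  -23                  -23
                  -24 -9223372036854775808]
186 [109 108 108 109 112 109 109 105] [-19 -21 -21 -20 -15 -20 -20 -27]
187 [109 108 110 109 110 108 106  84] [-14 -16 -13 -15 -12 -15 -20 -58]
188 [110 108 111 113 111 110 107 108] [ -6 -11  -4  -2  -5  -8 -13 -10]
189 [108 110 110 110 108 110 113 111] [-4 -1 -2  0 -5 -2  3  0]
190 [112 112 112 107 109 108 108 109] [7 7 7 0 2 0 0 3]
191 [111 108 110 111 110 109 108 103] [12  6 10 11 10  7  6 -2]<stdin>:5: RuntimeWarning: invalid value encountered in cast
```

View pics/side3c.png

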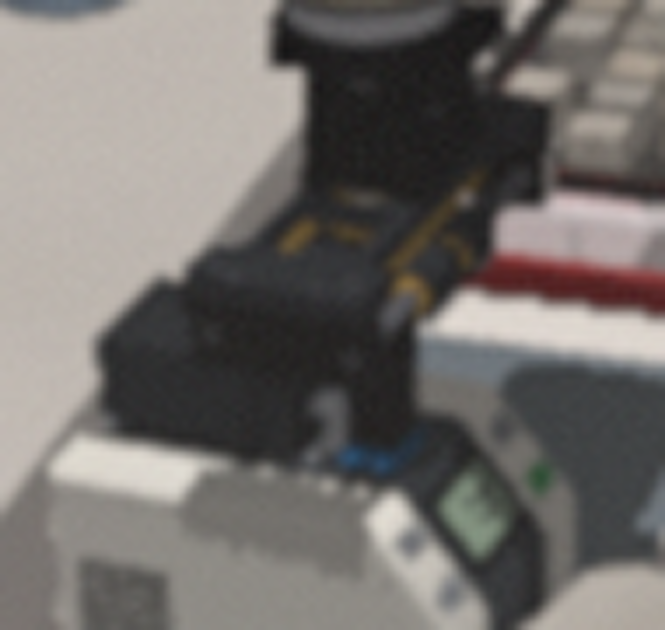

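```bash
python3 - <<'E'
from h import *
P=PAD-.001*DX
r=manip.move_l([*P[:2],.070],velocity=.02,stop_force=6.0);s=st();print(r)
im,d=vision.capture("side");save(cv2.resize(im[90:240,210:360],None,fx=4,fy=4,interpolation=cv2.INTER_CUBIC),"side4c")
E
```

```text
t8.07 p [ 0.4388 -0.0326  0.0812] F [-0.36 -0.54  5.61] gap0.004
True
```

View pics/side4c.png

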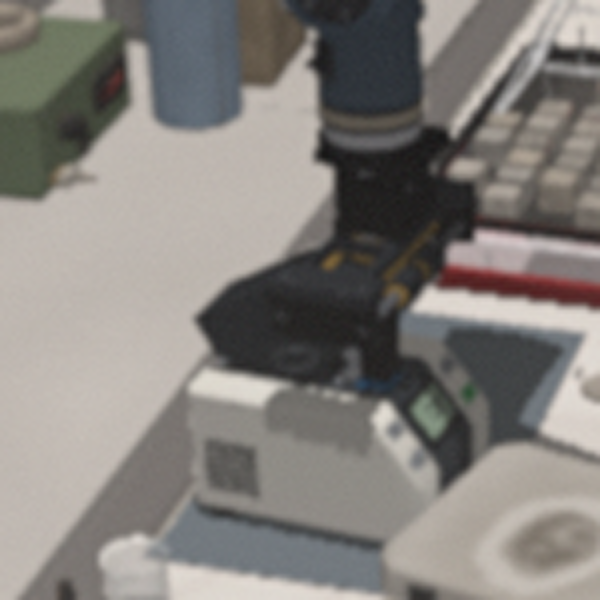

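```bash
python3 - <<'E'
from h import *
np.set_printoptions(precision=4,suppress=True)
manip.pause(.4);s=st()
P=PAD-.001*DX-.03*DX
manip.move_l([*P[:2],.19],velocity=.15);st()
im,d=vision.capture("side");np.save("side5d.npy",d);np.save("side5.npy",im);save(cv2.resize(im[70:220,200:350],None,fx=4,fy=4,interpolation=cv2.INTER_CUBIC),"side5c")
for n in("well_mouth","lid_hinge","thumb_pad"): print(n,[(np.round(r["xy"],1),round(r["conf"],2)) for r in nets.landmark_of("side",n)], proj("side",[*(dict(well_mouth=WELL,lid_hinge=WELL+.042*DX,thumb_pad=PAD)[n][:2]),.107]))
E
```

```text
t8.52 p [ 0.4389 -0.0326  0.0816] F [-0.54 -0.67  5.68] gap0.000
t9.42 p [ 0.412  -0.022   0.1895] F [-0.33  0.   -0.21] gap0.011
well_mouth [(array([283.2, 177.8]), 0.8)] [np.float64(283.7076065497819), np.float64(180.18965010515723)]
lid_hinge [(array([270.3, 172.6]), 0.76)] [np.float64(270.4107845544981), np.float64(177.5924497934502)]
thumb_pad [(array([301.8, 183. ]), 0.59)] [np.float64(304.11524047061397), np.float64(184.18426806218602)]
```

View pics/side5c.png

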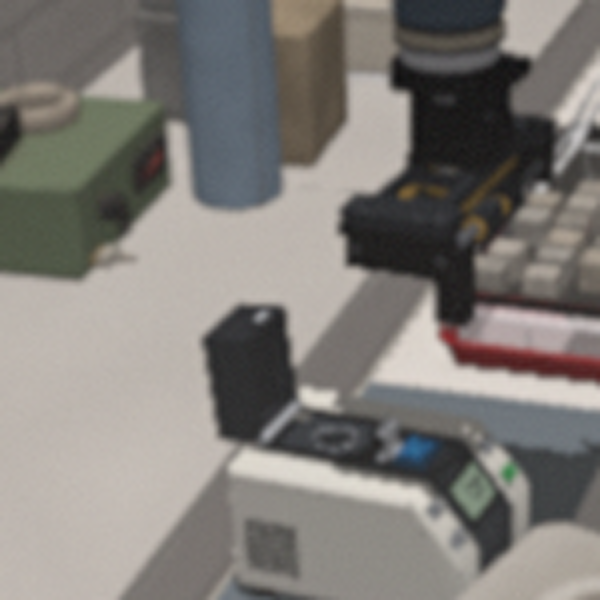

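```bash
python3 - <<'E'
from h import *
np.set_printoptions(precision=4,suppress=True)
V=np.array([.528,.2905])
manip.move_to([*V,.11],q(PSI));st()
im,d=vision.capture("top");np.save("top6d.npy",d);np.save("top6.npy",im);save(cv2.resize(im[160:290,330:480],None,fx=4,fy=4,interpolation=cv2.INTER_CUBIC),"top6c");save(im,"top6")
for n in("well_mouth","lid_hinge","thumb_pad"): print(n,[(np.round(r["xy"],1),round(r["conf"],2)) for r in nets.landmark_of("top",n)], proj("top",[*(dict(well_mouth=WELL,lid_hinge=WELL+.042*DX,thumb_pad=PAD)[n][:2]),.107]))
im,d=vision.capture("side");save(cv2.resize(im[200:350,190:340],None,fx=4,fy=4,interpolation=cv2.INTER_CUBIC),"side6c")
X=cloud("side",d)
print(proj("side",[*V,.053]),proj("side",[*V,.0]))
E
```

```text
t11.53 p [0.5281 0.2901 0.11  ] F [-0.13 -0.38  0.72] gap0.005
well_mouth [(array([417.6, 210.8]), 0.72)] [np.float64(414.21918087553576), np.float64(213.5807464934534)]
lid_hinge [(array([418.1, 201.6]), 0.74)] [np.float64(419.0916295876369), np.float64(200.95187382496226)]
thumb_pad [(array([407.4, 232.8]), 0.66)] [np.float64(406.78304879841306), np.float64(232.78705274776752)]
[np.float64(262.54971277447413), np.float64(271.1004425340815)] [np.float64(264.03499977659993), np.float64(288.3175107330303)]
```

View pics/side6c.png

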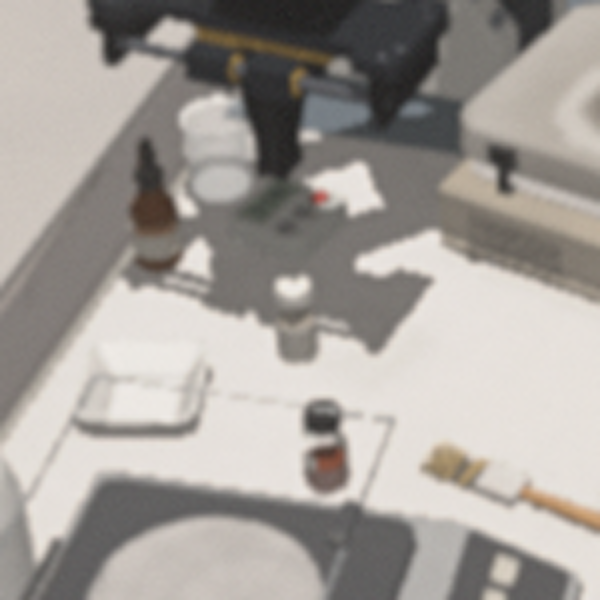

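View pics/top6c.png

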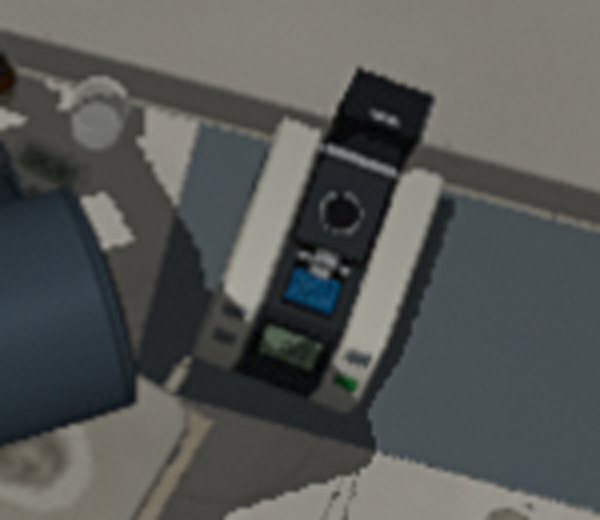

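```bash
python3 - <<'E'
from h import *
np.set_printoptions(precision=4,suppress=True)
V=np.array([.528,.2905])
r=manip.move_l([*V,.045],velocity=.1,stop_force=4);st();print(r)
r=manip.move_l([*V,.015],velocity=.03,stop_force=2.5);s=st();print(r)
# well ring
t=np.load("top6.npy");s=np.load("side5.npy")
save(cv2.resize(t[195:230,395:435],None,fx=16,fy=16,interpolation=cv2.INTER_CUBIC),"wt")
save(cv2.resize(s[165:195,262:306],None,fx=16,fy=16,interpolation=cv2.INTER_CUBIC),"ws")
E
```

```text
t12.57 p [0.5285 0.2907 0.0453] F [-0.16  0.04 -0.22] gap0.004
False
t13.20 p [0.5281 0.2905 0.0284] F [-0.42  0.52  5.87] gap0.005
True
```

View pics/wt.png

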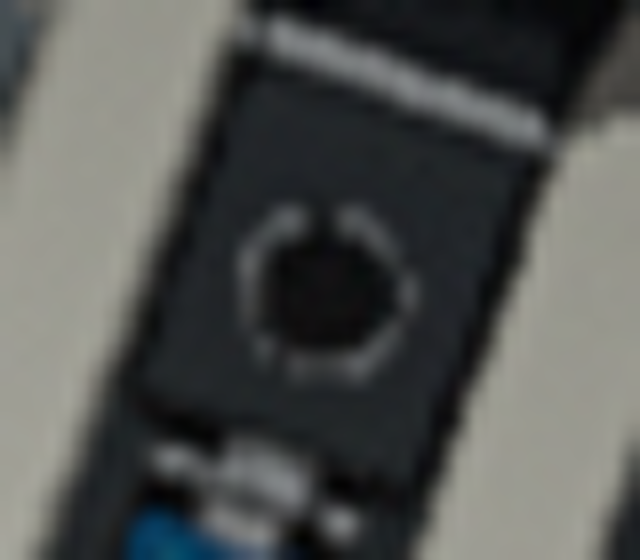

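View pics/ws.png

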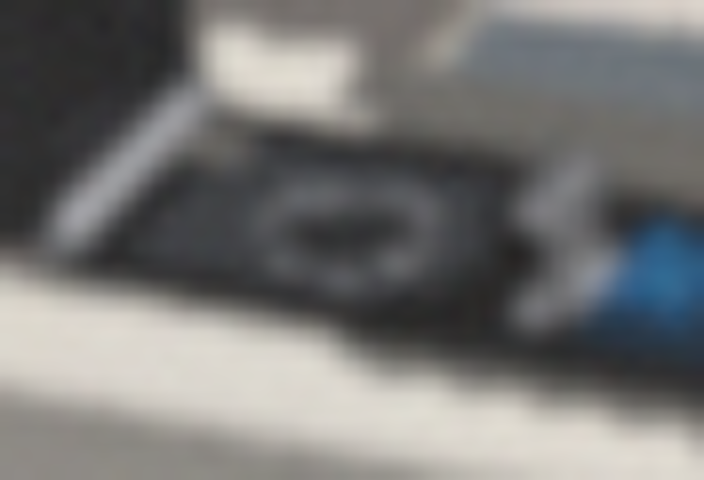

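```bash
python3 - <<'E'
from h import *
np.set_printoptions(precision=4,suppress=True)
print(tri("top",(414.97,212.78),"side",(283.4,179.03)))
for z in(.105,.107,.109): print(z,atz("top",(414.97,212.78),z),atz("side",(283.4,179.03),z))
# vial cap top centroid
t=np.load("top0.npy");s=np.load("side0.npy")
save(cv2.resize(t[195:225,285:320],None,fx=16,fy=16,interpolation=cv2.INTER_CUBIC),"vt")
save(cv2.resize(s[262:296,246:282],None,fx=16,fy=16,interpolation=cv2.INTER_CUBIC),"vs")
E
```

```text
(array([ 0.5011, -0.0585,  0.1099]), np.float64(0.0009042723598670147))
0.105 [ 0.5028 -0.0593  0.105 ] [ 0.5015 -0.0671  0.105 ]
0.107 [ 0.5023 -0.059   0.107 ] [ 0.5012 -0.0635  0.107 ]
0.109 [ 0.5018 -0.0587  0.109 ] [ 0.5008 -0.0598  0.109 ]
```

View pics/vt.png

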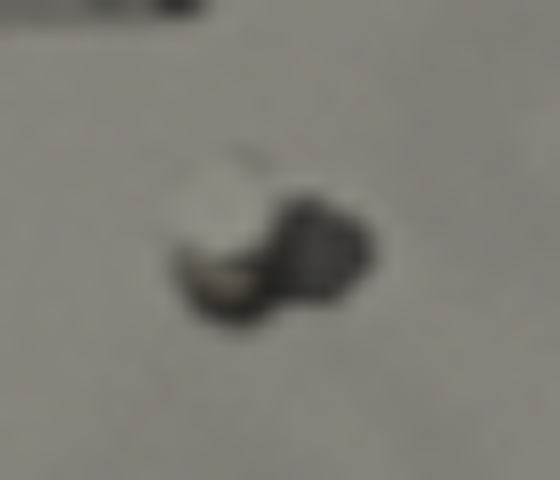

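View pics/vs.png

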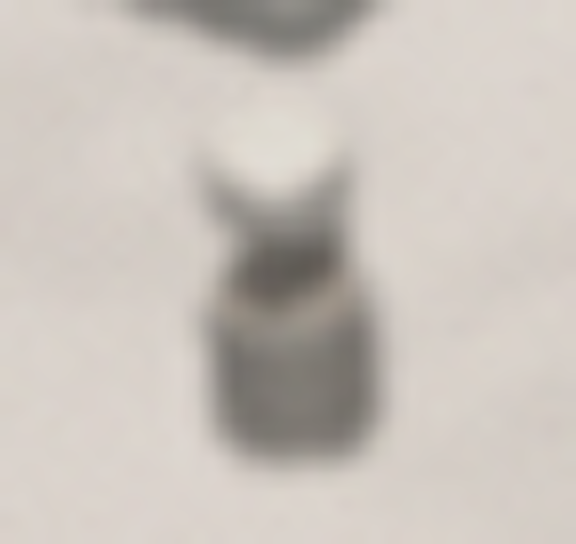

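```bash
sed -i 's/^WELL=.*//; s/PAD=WELL-.063\*DX//' h.py; sed -i 's/^TIP=.014/WELL=np.array([.5013,-.0587,0]); PAD=WELL-.063*DX; TIPOFF=.0247/' h.py
python3 - <<'E'
from h import *
V=np.array([.528,.2905])
manip.move_l([*V,.055],velocity=.15)
manip.gripper_open();st()
manip.move_l([*V,.010-TIPOFF],velocity=.12,stop_force=6);st()
manip.close_gripper();st()
im,d=vision.capture("side");save(cv2.resize(im[200:350,190:340],None,fx=4,fy=4,interpolation=cv2.INTER_CUBIC),"side7c")
E
```

```text
t15.04 p [0.528  0.2905 0.055 ] F [0.07 0.01 1.05] gap0.995
t15.78 p [ 0.5284  0.2907 -0.0145] F [ 0.29 -1.43  0.52] gap1.001
t16.82 p [ 0.528   0.2905 -0.0148] F [ 0.25 -0.07 -0.88] gap0.277
```

View pics/side7c.png

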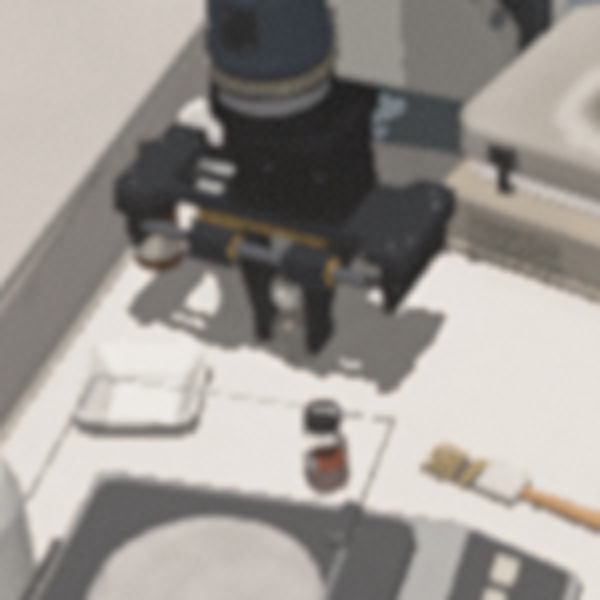

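```bash
python3 - <<'E'
from h import *
V=np.array([.528,.2905]); z=.0285-TIPOFF
manip.gripper_open()
manip.move_l([*V,z],velocity=.1);st()
manip.move_l([*V,z+.0002],velocity=.1,attitude=QA);st()
manip.close_gripper();st()
manip.move_l([*V,.03],velocity=.1);st()
im,d=vision.capture("side");save(cv2.resize(im[200:350,190:340],None,fx=4,fy=4,interpolation=cv2.INTER_CUBIC),"side8c")
E
```

```text
t18.43 p [0.5288 0.2908 0.0046] F [-0.19 -0.21  0.18] gap1.000
t20.14 p [0.5279 0.2904 0.0038] F [-0.24 -0.17  0.21] gap1.003
t21.18 p [0.528  0.2905 0.004 ] F [ 0.83  0.31 -0.67] gap0.280
t21.59 p [0.5285 0.2906 0.0307] F [ 1.18 -0.08 -1.22] gap0.276
```

View pics/side8c.png

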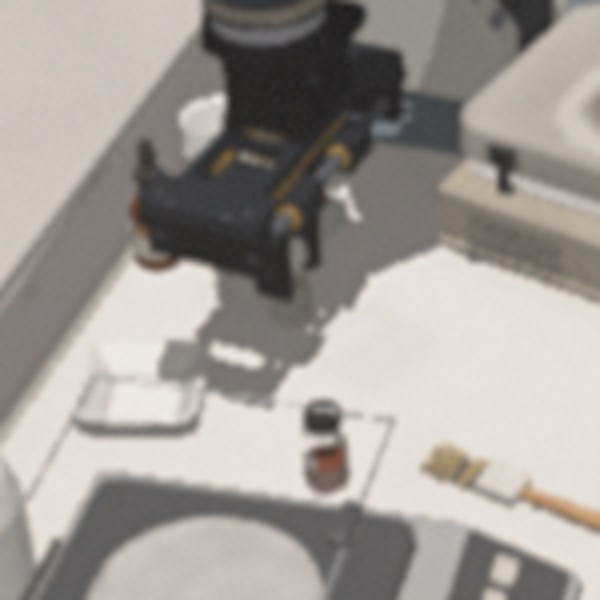

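```bash
python3 - <<'E'
from h import *
np.set_printoptions(precision=4,suppress=True)
manip.move_l([.528,.2905,.2],velocity=.25)
manip.move_to([*WELL[:2],.235],QA);st()
manip.move_l([*WELL[:2],.132],velocity=.15,stop_force=8);st()
im,d=vision.capture("side");save(cv2.resize(im[80:220,210:350],None,fx=4.5,fy=4.5,interpolation=cv2.INTER_CUBIC),"side9c");np.save("side9.npy",im)
E
```

```text
t23.80 p [ 0.5014 -0.0579  0.2346] F [ 0.2   0.83 -0.19] gap0.278
t24.63 p [ 0.502  -0.0585  0.1325] F [-0.04  0.3  -0.45] gap0.281
```

View pics/side9c.png

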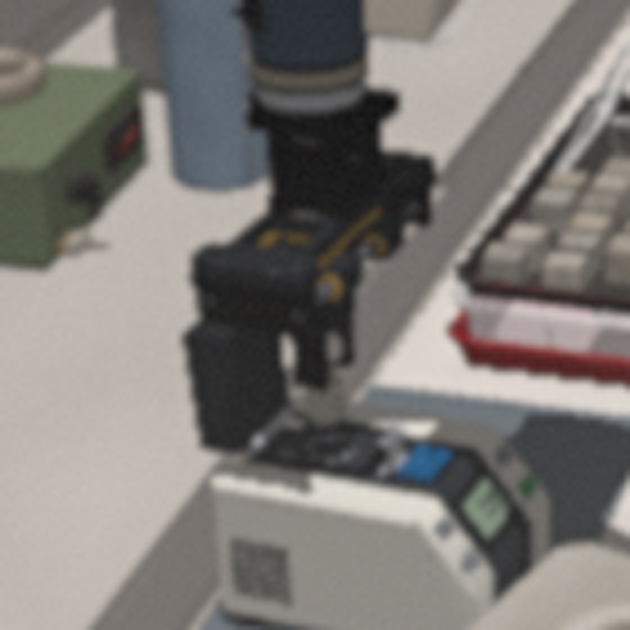

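```bash
python3 - <<'E'
from h import *
r=manip.move_l([*WELL[:2],.088],velocity=.02,stop_force=3);s=st();print(r,"bottom",s["position"][2]-.004)
E
```

```text
t26.10 p [ 0.5003 -0.0591  0.1012] F [ 0.54 -2.23 -0.21] gap0.278
True bottom 0.09715732828212337
```

```bash
python3 - <<'E'
from h import *
r=manip.move_l([*WELL[:2],.080],velocity=.02,stop_force=10);s=st();print(r,"bottom",s["position"][2]-.004)
E
```

```text
t26.79 p [ 0.5008 -0.059   0.0888] F [-2.16 -0.66  7.91] gap0.278
True bottom 0.08479477184120451
```

```bash
python3 - <<'E'
from h import *
p=manip.read_state()["position"]
manip.move_l([*WELL[:2],p[2]+.001],velocity=.02);st()
manip.gripper_open();st()
manip.move_l([*WELL[:2],.175],velocity=.15,stop_force=8);st()
im,d=vision.capture("side");save(cv2.resize(im[100:220,220:340],None,fx=5,fy=5,interpolation=cv2.INTER_CUBIC),"side10c");np.save("side10.npy",im)
X=cloud("side",d);m=np.hypot(X[...,0]-WELL[0],X[...,1]-WELL[1])<.014
z=X[...,2][m];z=z[z<.18];print(np.round(np.sort(z)*1000)[::6])
E
```

```text
t27.04 p [ 0.5011 -0.0587  0.09  ] F [-2.35 -2.26  5.39] gap0.278
t28.27 p [ 0.5013 -0.0587  0.0898] F [ 0.73  0.31 -1.03] gap0.997
t28.98 p [ 0.5007 -0.0585  0.1745] F [ 0.54 -0.24 -0.22] gap1.002
[105. 108. 111. 113. 114. 115. 116. 117. 132. 135. 137. 139. 141. 142.
 143. 145.]
```

View pics/side10c.png

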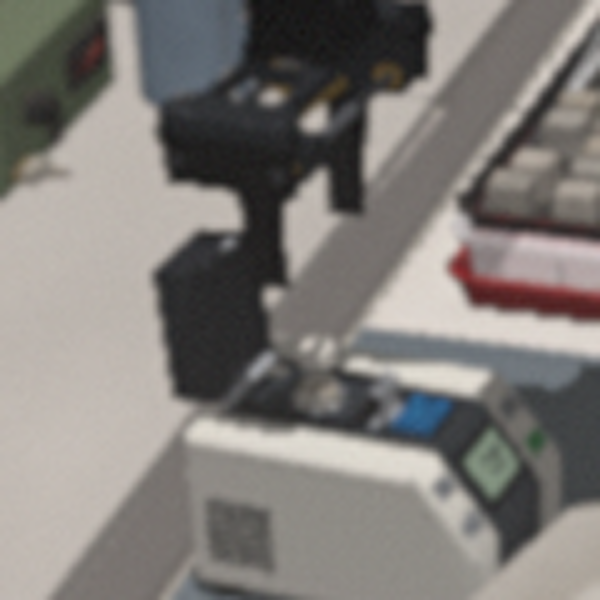

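```bash
python3 - <<'E'
from h import *
manip.close_gripper()
manip.move_l([*WELL[:2],.132],velocity=.15,stop_force=6)
r=manip.move_l([*WELL[:2],.100],velocity=.02,stop_force=2.5);s=st();print(r,"tip",s["position"][2]+TIPOFF)
r=manip.move_l([*WELL[:2],.100],velocity=.02,stop_force=9);s=st();print(r,"tip",s["position"][2]+TIPOFF)
manip.move_l([*WELL[:2],.22],velocity=.2);st()
im,d=vision.capture("side");save(cv2.resize(im[100:220,220:340],None,fx=5,fy=5,interpolation=cv2.INTER_CUBIC),"side11c")
E
```

```text
t31.92 p [ 0.5011 -0.0586  0.1145] F [-0.08  0.    3.85] gap0.007
True tip 0.13920801576661662
t32.23 p [ 0.5013 -0.0587  0.1136] F [-0.84 -0.46  5.81] gap0.006
True tip 0.1383259544924379
t32.91 p [ 0.5004 -0.0584  0.2191] F [-0.24  0.95  0.8 ] gap0.006
```

View pics/side11c.png

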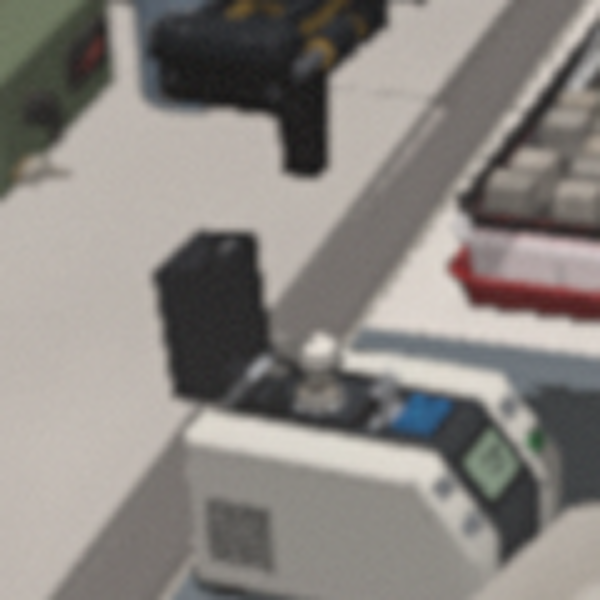

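```bash
python3 - <<'E'
from h import *
np.set_printoptions(precision=4,suppress=True)
d=np.load("top6d.npy");X=cloud("top",d).reshape(-1,3)
L=X-WELL; x=L@DX;y=L@DY
for a in range(60,240,10):
    k=(abs(x*1000-a)<5)&(abs(y)<.11);print(a,k.sum(),np.round(np.nanpercentile(X[k][:,2],[10,50,95]),3))
k=(abs(y)<.03)&(x>.02)&(x<.12)&(X[:,2]>.15);print(np.nanmax(X[k][:,2]),np.percentile(x[k],[2,50,98]))
for p in((.1,.23),(.1,.145),(.06,.24)): print(manip.solve_ik((WELL+p[0]*DX)[:2].tolist()+[p[1]],QA))
E
```

```text
60 214 [-0.     0.109  0.191]
70 371 [0.006 0.089 0.189]
80 279 [0.007 0.093 0.189]
90 241 [0.022 0.092 0.1  ]
100 164 [0.091 0.096 0.101]
110 158 [0.092 0.096 0.102]
120 208 [0.091 0.096 0.102]
130 227 [0.091 0.096 0.101]
140 222 [0.091 0.096 0.102]
150 226 [0.092 0.095 0.101]
160 228 [0.092 0.096 0.102]
170 216 [0.092 0.096 0.102]
180 222 [0.092 0.096 0.102]
190 207 [0.092 0.096 0.102]
200 220 [0.091 0.096 0.102]
210 218 [0.092 0.096 0.101]
220 223 [0.092 0.096 0.101]
230 217 [0.091 0.096 0.102]
0.19846814358193987 [0.0449 0.0633 0.0832]
[-0.3448  0.4612  1.4551 -0.      1.2253 -1.5386]
[-0.3448  0.559   1.5436 -0.      1.0391 -1.5386]
[-0.3425  0.3953  1.5395 -0.      1.2068 -1.5363]
```

```bash
cat >> h.py <<'E'
DECK=.1065
def corner(th,a=.064,b=.037):   # tool TCP for front-bottom tip corner on lid top at (a,b)
    x=.042-a*np.cos(th)+b*np.sin(th); z=.006+a*np.sin(th)+b*np.cos(th)
    p=WELL+(x+.0095)*DX; return [p[0],p[1],DECK+z-TIPOFF]
E
python3 - <<'E'
from h import *
B=WELL+.108*DX
manip.move_l([*B[:2],.22],velocity=.25);st()
c=corner(1.5)
manip.move_l([*B[:2],c[2]],velocity=.2,stop_force=6);st()
for th in(1.55,1.4,1.2):
    r=manip.move_l(corner(th),velocity=.12,stop_force=14);s=st();print(th,r,"along",s["wrist_force"]@DX)
    if r: break
im,d=vision.capture("side");save(cv2.resize(im[100:220,220:340],None,fx=5,fy=5,interpolation=cv2.INTER_CUBIC),"side12c")
E
```

```text
t33.54 p [ 0.6    -0.0978  0.2179] F [-0.37 -1.32 -0.29] gap0.007
t34.02 p [ 0.6007 -0.0979  0.1544] F [-0.27 -0.19  0.64] gap0.007
t34.34 p [ 0.5834 -0.091   0.1544] F [ 1.53 -1.67 -0.67] gap0.005
1.55 False along 2.0354940336225344
t34.59 p [ 0.5743 -0.0875  0.1583] F [ 1.9  -0.72  0.6 ] gap0.007
1.4 False along 2.0270793258544004
t34.87 p [ 0.5603 -0.082   0.1612] F [2.23 0.2  2.03] gap0.003
1.2 False along 1.9985662236102884
```

View pics/side12c.png

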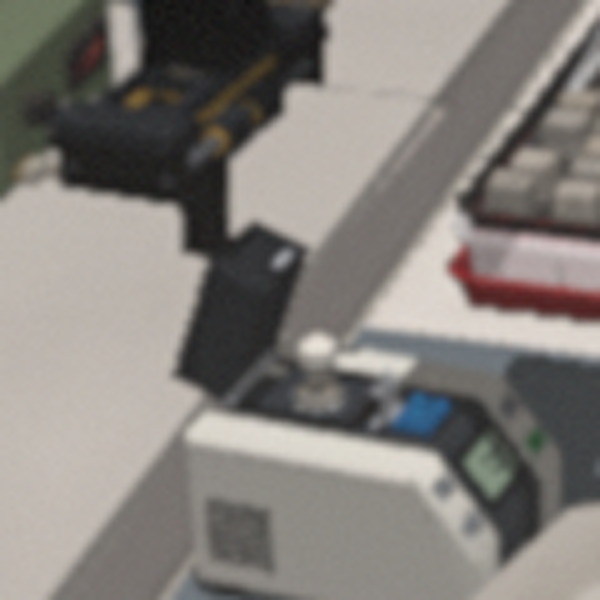

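The lid is swinging as planned and the vial stands clear of it. Continuing.

```bash
python3 - <<'E'
from h import *
for th in(1.0,.8,.6,.45,.32,.22):
    r=manip.move_l(corner(th),velocity=.1,stop_force=12);s=st();print(th,r)
    if r: break
im,d=vision.capture("side");save(cv2.resize(im[100:220,220:340],None,fx=5,fy=5,interpolation=cv2.INTER_CUBIC),"side13c")
E
```

```text
t35.22 p [ 0.5459 -0.0764  0.1616] F [ 1.18 -0.55  2.11] gap0.006
1.0 False
t35.52 p [ 0.5321 -0.071   0.1593] F [ 0.52 -1.15  3.36] gap0.007
0.8 False
t35.82 p [ 0.5192 -0.0657  0.1542] F [ 0.68 -0.75  2.04] gap0.009
0.6 False
t36.08 p [ 0.5104 -0.0622  0.1488] F [ 1.08 -0.76  2.07] gap0.005
0.45 False
t36.33 p [ 0.5034 -0.0594  0.143 ] F [0.61 0.61 4.25] gap0.003
0.32 False
t36.58 p [ 0.4986 -0.0576  0.1379] F [0.68 0.1  4.23] gap0.007
0.22 False
```

View pics/side13c.png

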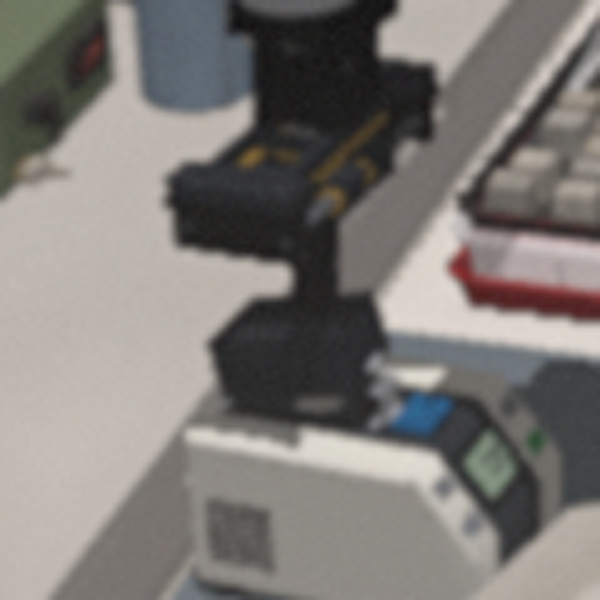

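```bash
python3 - <<'E'
from h import *
f=4.;pk=0
for th in(.15,.11,.08,.05,.03,.01,-.01,-.03,-.05,-.07):
    r=manip.move_l(corner(th),velocity=.02,stop_force=max(3,24-f));s=st();f=s["wrist_force"][2];print(th,r)
    if r: break
    if pk>8 and f<pk-4: print("snap?"); break
    pk=max(pk,f)
E
```

```text
t37.03 p [ 0.4954 -0.0564  0.1339] F [-0.05  0.2   2.77] gap0.008
0.15 False
t37.33 p [ 0.4941 -0.0559  0.132 ] F [-0.95  0.53  5.42] gap-0.000
0.11 False
t37.59 p [ 0.4932 -0.0556  0.1306] F [-1.43  0.23  7.49] gap0.006
0.08 False
t37.85 p [ 0.4919 -0.0551  0.1285] F [ 0.29 -0.74  6.64] gap0.004
0.05 False
t38.10 p [ 0.4903 -0.0543  0.1263] F [-0.66 -0.2  -0.15] gap0.007
0.03 False
t38.35 p [ 0.4899 -0.0542  0.1257] F [-1.15  0.11  4.78] gap0.004
0.01 False
t38.60 p [ 0.4896 -0.0541  0.1251] F [-2.52  0.03 10.54] gap0.002
-0.01 False
t38.85 p [ 0.4892 -0.054   0.1245] F [-2.13 -0.36 15.72] gap0.004
-0.03 False
t39.10 p [ 0.4889 -0.0538  0.1238] F [-3.51  0.83 20.47] gap0.006
-0.05 False
t39.35 p [ 0.4885 -0.0537  0.1231] F [-4.45  1.48 23.21] gap0.004
-0.07 False
```

```bash
python3 - <<'E'
from h import *
p=manip.read_state()["position"]
manip.move_l([p[0],p[1],p[2]+.02],velocity=.03);st()
P=WELL-.15*DX+.0*DY
manip.move_l([P[0],P[1],.25],velocity=.2)
manip.move_to([.40,-.35,.27],QA);st()
for c,b in(("side",(200,90,350,240)),("top",(330,150,480,300))):
    im,d=vision.capture(c);save(im,c+"14");save(cv2.resize(im[b[1]:b[3],b[0]:b[2]],None,fx=4,fy=4,interpolation=cv2.INTER_CUBIC),c+"14c")
    X=cloud(c,d);L=X-WELL;k=(abs(L@DY)<.02)&(abs(L@DX-.006)<.03)&(X[...,2]>.12);print(c,np.median(X[k][:,2]))
    x=(L@DX)[k];A=np.polyfit(x,X[k][:,2],1);print("slope",A)
E
```

```text
t40.27 p [ 0.4883 -0.0536  0.1429] F [ 0.38  0.1  -1.27] gap0.003
t42.60 p [ 0.4    -0.3486  0.2696] F [-0.24 -0.    0.  ] gap0.003
side 0.15331102616202408
slope [-0.02591544  0.15338064]
top 0.1515048664661074
slope [-0.0185723   0.15184616]
```

View pics/side14.png

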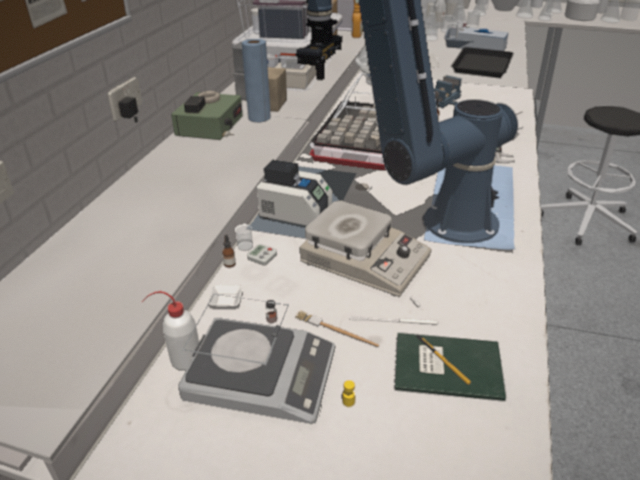

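View pics/side14c.png

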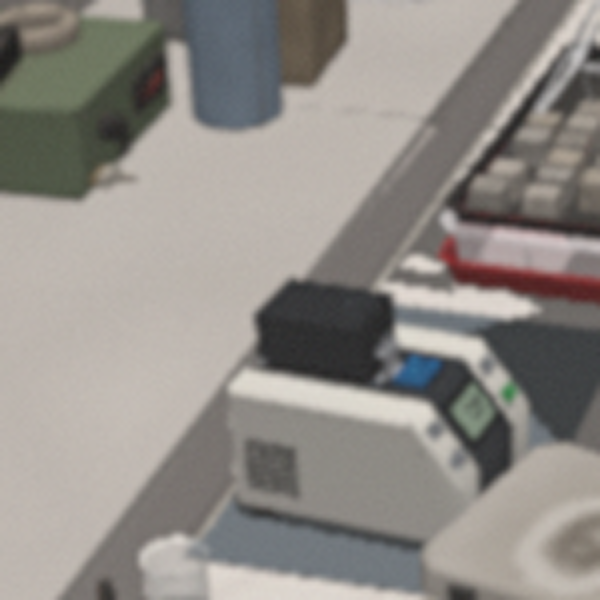

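View pics/top14c.png

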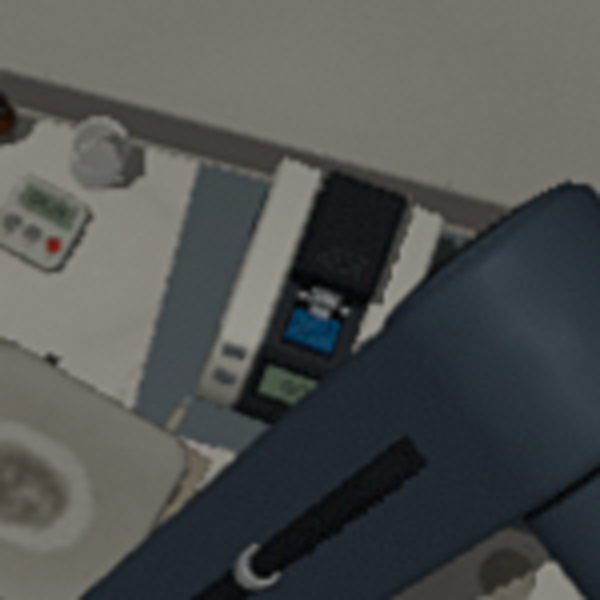

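The lid has stayed shut two seconds after release, with a slope of about 0.02 rad. The black vial is still at side (271,311), and the arm is clear of everything.

```bash
python3 - <<'E'
from h import *
ticket.job_done();st()
E
```

```text
the job is handed in; nothing more can be done
the job is handed in; nothing more can be done
```

The job is done and handed in at about 43 s of the 72 s allowed, and my last checks found no fault. No verdict is reported, so this rests on those checks.

- **Lid opened:** I pressed the blue thumb pad with about 6 N and the lid popped fully open.
- **Vial placed:** I centred the white-capped vial by closing the jaws on it in two directions, stood it in the well and pushed it past the clip with about 8 N. After letting go, a light press on the cap found it about 33 mm over the deck on a springy stop, so it is home.
- **Lid shut:** I swung the lid over from behind and pressed on its ribs. The force rose to about 7.5 N, dropped to 0 at the snap, then climbed to about 23 N on the seal.
- **Final pictures:**
  - The lid is still shut after release, sloping about 0.02 rad in both views.
  - The pad looks up again.
  - The black-capped vial is at side pixel (271, 311), against (272, 312) at the start.
  - The arm is clear of everything.

**Disagreement:** the reported tool height did not fit the text. By camera and touch the fingertips stood about 25 mm above the reported TCP height, not 14 mm below it. I corrected for this by touching the vial's cap, whose height is known. With that correction the housing stands about 1 to 2 mm above its fully screwed-in height. The cameras put it slightly higher, at 2 to 3 mm.

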